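# Push a reject test tile through the self-closing flap of the reject bin

### The job

Throw out the reject test tile that lies on the feed shelf of the plywood bin, without picking it up: with one finger push the spring flap well open, and while that finger keeps it open push the tile along the shelf and over the edge with the other finger, so that it drops into the bin. The tile must not be used to shove the flap. Then draw back so that the flap swings fully shut, and leave the jar, the stamp and the cup nearby where they stand.

Things in the scene. Friction and masses are not known exactly. Their poses are not given: they have to be found in the camera images.
- tile_bin: fixed plywood reject bin, open above. Origin: on the bench under the middle of its mouth edge; x points into the bin (the way to push), y left, z up. Behind the edge (x = 0) an open pit reaches to x = 120 mm, y -56 to 92 mm, floor 6 mm and walls 80 mm above the bench. At x = 5, y = -57 mm a stop post, 10 mm thick, rises 38 mm above shelf height
- mouth_edge (a point): middle of the edge where the level feed shelf ends and the pit begins, on the shelf top, 85 mm above the bench (tile_bin x = 0, y = 0). The shelf runs from x = -90 to 0 mm and y = -56 to 92 mm in the bin's axes; along each side is a lip 8 mm thick and 6 mm high; its front (towards the robot) is open. The upright flap stands across the mouth just beyond this edge
- flap_hinge (a point): a point on the upright hinge pin of the flap, half-way up the flap, at the left end of the mouth (tile_bin x = 5, y = 88 mm, 104.5 mm above the bench)
- flap_free_edge (a point): the middle of the free edge of the flap, at its right end; when shut 5 mm beyond the mouth edge
- flap (a joint): angle of the flap, rad: 0 shut, straight across the mouth; grows as it is pushed into the bin, to 1.5. An upright aluminium plate 137 mm long, 4 mm thick, 34 mm high (87.5 to 121.5 mm above the bench) on an upright pin at its left end. Shut, its near face is 3 mm beyond the mouth edge. A weak spring shuts it: 0.016 N m when shut plus 0.04 N m per rad, a few N near the hinge
- tile_center (a point): centre of the reject test tile, a loose flat fired-clay tile 72 x 40 mm, 8 mm thick, 45 g, lying flat on the feed shelf. Its x axis runs along its 72 mm length, which lies across the path (roughly along the bin's y); z up. Pushed until its centre is past the mouth edge, it tips and drops into the pit
- glaze_jar: a jar with a black cap, 58 mm in diameter and 73 mm high, standing on the bench to the right of the bin; bystander. Origin: centre of its underside
- maker_stamp: a turned wooden stamp, 27 mm in diameter and 61 mm high, standing on the bench to the left of the bin's shelf; bystander. Origin: centre of its underside
- water_cup: an enamel cup, 72 mm in diameter and 64 mm high, standing at the front of the bench, left of the bin and the stamp; bystander. Origin: centre of its underside
Things that resemble listed ones, but are neither listed nor needed, are in the scene too. Leave any yellow look-alike of the part that bears tile_center alone.

How it is judged:
On the way, in this order (a step that is already met when the one before it is completed fails the run):
1. a finger holds the flap well open while the tile still lies on the shelf (value of joint flap above 0.5 rad and contact force between the fingers and flap above 0.05 N and z of tile_center in the frame of tile_bin above 0.08 m), for 0.1 s.
2. the tile has dropped into the bin while the flap was still held open (x of tile_center in the frame of tile_bin between 0 and 0.12 m and y of tile_center in the frame of tile_bin between -0.056 and 0.092 m and z of tile_center in the frame of tile_bin below 0.06 m and value of joint flap above 0.4 rad), for 0.05 s.
At the end, for the whole second after the job is handed in: the tile lies at rest in the pit of the bin (its centre inside the walls and lower than 60 mm above the bench) and the flap has swung shut (under 0.08 rad) (x of tile_center in the frame of tile_bin between 0 and 0.12 m and y of tile_center in the frame of tile_bin between -0.056 and 0.092 m and z of tile_center in the frame of tile_bin below 0.06 m and value of joint flap below 0.08 rad and linear speed of test_tile below 0.02 m/s); the robot touches nothing.
It fails at once if the tile went over the mouth edge (its centre nearer than 8 mm to it) while the flap was not held well open (under 0.4 rad) (x of tile_center in the frame of tile_bin above -0.008 m and z of tile_center in the frame of tile_bin above 0.08 m and value of joint flap below 0.4 rad).
It fails at once if the tile was lifted more than 20 mm off the shelf (z of tile_center in the frame of tile_bin above 0.109 m).
It fails at once if the glaze jar was knocked or shifted (distance of glaze_jar from where it was at the start of the episode above 0.03 m or angle between glaze_jar's own z axis and vertical above 0.5 rad).
It fails at once if the maker stamp was knocked or shifted (distance of maker_stamp from where it was at the start of the episode above 0.03 m or angle between maker_stamp's own z axis and vertical above 0.5 rad).
It fails at once if the water cup was knocked or shifted (distance of water_cup from where it was at the start of the episode above 0.03 m or angle between water_cup's own z axis and vertical above 0.5 rad).
It also fails if it takes over 35 s, if anything falls off the work surface, if the arm or the gripper's body presses on something with over 40 N, if the wrist force passes 120 N, or if a joint passes its speed limit or range.

### The arm

A 6-joint arm with a two-finger parallel gripper is mounted at the origin on a cart in front of the work surface, level with it; the furniture and walls round the work are solid. World frame = base frame: x ahead of the robot, y to its left, z up, the work surface at z = 0. Lengths are in m, angles in rad, forces in N, time in s.
With the tool pointing down it reaches from about 0.225 to 0.725 m from the base axis. Payload 3.1 kg.
Tool frame: the origin (TCP) lies at the very end of the fingers, on their centre line; the grasp point (between the pads) lies 19 mm behind it; z points along the fingers, y is the direction in which the jaws open and shut (so a half turn about z gives the same grasp; the last joint's range is limited). The gripper opens to 85 mm and grips with 20 to 120 N. Pads are 22 mm wide; open, the fingers measure 114 mm over their backs; the gripper's body (76 mm by 85 mm) begins 54 mm behind the grasp point. The pads swing forward as they close: fully open they stand 13 mm farther back than shut.
Start: joints at [-1.384, 0.048, 0.099, 1.622, 0, 1.443], TCP at [0.163, -0.499, 0.231] pointing down, gripper open.
Joint ranges: [-2.91, 2.91], [-0.99, 1.94], [-1.21, 1.42], [-2.12, 2.29], [-1.49, 1.47], [-3.14, 3.14]. Speed limits (rad/s): [2.79, 2.79, 3.14, 3.14, 3.14, 3.14].

### API

Orientations are given as a rotation vector (axis times angle).
In Python, from cell import * gives the robot as it stands.
- The arm moves only by the shell command python3 -m crank 'ROWS'. ROWS is JSON, a list of rows, each a list of 3 entries, a list of its own where there are three numbers: the turn, a rotation vector about the world's x, y, z in rad, then the shift along the world's x, y, z in m, then the finger opening in m, from 0 to 0.0854. A call has 1 to 5 rows; each row shifts and turns the pose as measured when the row begins; what a row does not reach is not made up. A row lasts 1/8 s, in which the tool goes at most 62.5 mm and 10.7 degrees, less where a joint would pass 70% of its speed; a pose out of reach is approached as far as the arm can. A call with a gripper value outside its range is refused whole. The fingers move at their own pace and stop on an object; the grip force is fixed at half the most. Time passes only in rows, so rows that do not move let the fingers close. It gives the time, the measured TCP pose, the force and the opening at its end, in the units of the state.
- get_obs(): the state, without advancing time (a new reading comes with each control period).
- camera(name): name is "scene" or "side" or "wrist"; returns the picture (400x640x3 uint8, red, green, blue); there is no depth.
- calibration(name): a dict with "fx", "fy", "cx", "cy" (pixels), "R" (3x3) and "t" (3): a world point X has camera coordinates R X + t; the wrist camera has in their place "mount" (4x4, takes a point from camera to tool coordinates, whose origin is the TCP and whose axes are the flange's). Camera axes: x right, y down, z forward; pixel columns grow to the right and rows downward; lengths in m; the calibration is good to about 2 mm. A picture is of the moment at which its call begins: read the wrist's pose just before it. calibration takes no time and is no camera call.
- finish_job(): hands the job in, once; it reports no verdict.
The state is a dict: "time": time; "qpos": joint angles; "dq": joint speeds; "joint_torque": joint torques, N m; "position": TCP position; "orientation": TCP orientation; "wrist_force": force on the tool from outside, world axes, zero at the start; "moment": the same for the moment, N m; "opening": finger opening in m.
Only numpy, scipy, OpenCV 4.12 (cv2) and the standard library are available. Lean on these libraries where they do the work, as an engineer would, in place of code of your own. Each camera call takes 0.05 s, during which the arm holds its last target.

## Working session

There is one attempt and no reset: what is moved stays moved. The work goes in short steps, Python scripts to look and compute and a shell command to move; the robot and the scene stay as the last step left them, time stands still between calls to the robot, and variables do not carry over. Pictures are saved under pics/ and viewed, and the job is handed in when it is done.

```bash
mkdir -p pics; ls; python3 - <<'E'
from cell import *
import cv2
print(get_obs())
for n in("scene","side"):
    cv2.imwrite(f"pics/{n}0.png",camera(n)[:,:,::-1]); print(n,calibration(n))
print(calibration("wrist"))
E
```

```text
pics
{'time': 0.0, 'qpos': array([-1.38382258e+00,  4.87648423e-02,  9.75855099e-02,  1.62198441e+00,
        1.60759072e-05,  1.44299773e+00]), 'dq': array([-0.00022947,  0.00093744, -0.00136513,  0.00028346, -0.0004619 ,
       -0.00195362]), 'joint_torque': array([-2.90989256e-04, -3.38782954e+01,  3.20014572e+01,  2.03877676e-02,
       -4.71613941e-05, -2.14193420e-06]), 'position': array([ 0.16241983, -0.498606  ,  0.23010364]), 'orientation': array([-3.10042604e+00, -4.92033494e-01,  8.47075052e-05]), 'wrist_force': array([0.22391896, 0.66365945, 0.33506702]), 'moment': array([ 0.02076846, -0.00477735, -0.00026552]), 'opening': 0.085623546391904}
scene {'fx': 402.8051056050051, 'fy': 402.8051056050051, 'cx': 319.35677059145905, 'cy': 201.99168591249483, 'R': array([[-0.83093023, -0.5563492 ,  0.00552495],
       [-0.42893068,  0.63423759, -0.64324269],
       [ 0.35436342, -0.53685961, -0.76564242]]), 't': array([0.39196006, 0.28875311, 0.81518971])}
side {'fx': 365.2645967528509, 'fy': 365.2645967528509, 'cx': 316.16369398220377, 'cy': 198.91499108476233, 'R': array([[ 0.99537907, -0.09594378, -0.0039103 ],
       [-0.05718352, -0.55955881, -0.82681557],
       [ 0.07713977,  0.82321852, -0.56245953]]), 't': array([-0.48887846,  0.06082751,  0.98452091])}
{'fx': 308.96459047786954, 'fy': 308.96459047786954, 'cx': 314.81170538306884, 'cy': 201.35414098003025, 'mount': array([[-3.88128110e-04, -9.57912879e-01, -2.87058820e-01,
         7.17497160e-02],
       [ 9.99999731e-01, -5.50325732e-04,  4.84347076e-04,
        -6.20123729e-04],
       [-6.21938157e-04, -2.87058555e-01,  9.57912835e-01,
        -1.41623575e-01],
       [ 0.00000000e+00,  0.00000000e+00,  0.00000000e+00,
         1.00000000e+00]])}
```

View pics/scene0.png

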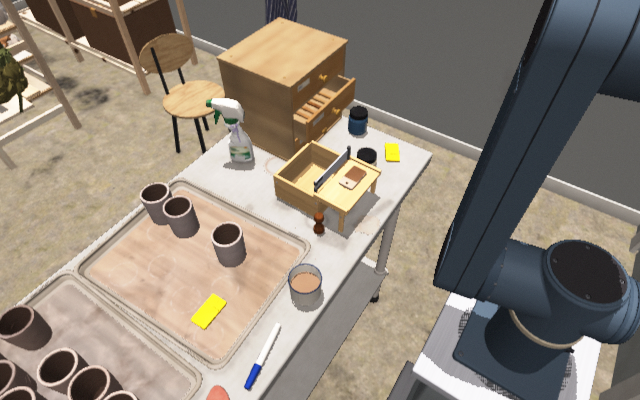

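View pics/side0.png

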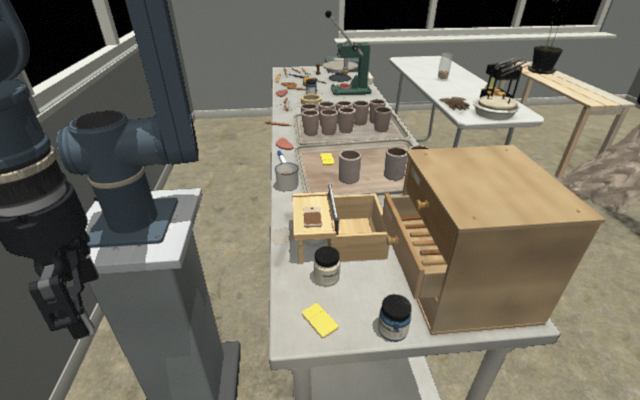

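```bash
python3 - <<'E'
import cv2
a=cv2.imread("pics/scene0.png")[125:250,260:420]; cv2.imwrite("pics/c1.png",cv2.resize(a,None,fx=5,fy=4.8,interpolation=cv2.INTER_CUBIC)[:600])
a=cv2.imread("pics/side0.png")[175:295,270:430]; cv2.imwrite("pics/c2.png",cv2.resize(a,None,fx=5,fy=5,interpolation=cv2.INTER_CUBIC))
E
```

```text
(no output)
```

View pics/c1.png

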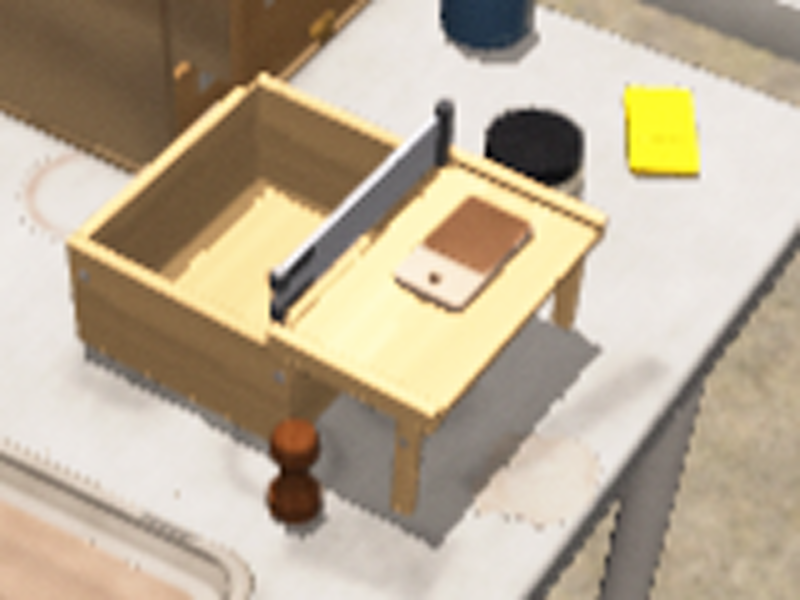

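View pics/c2.png

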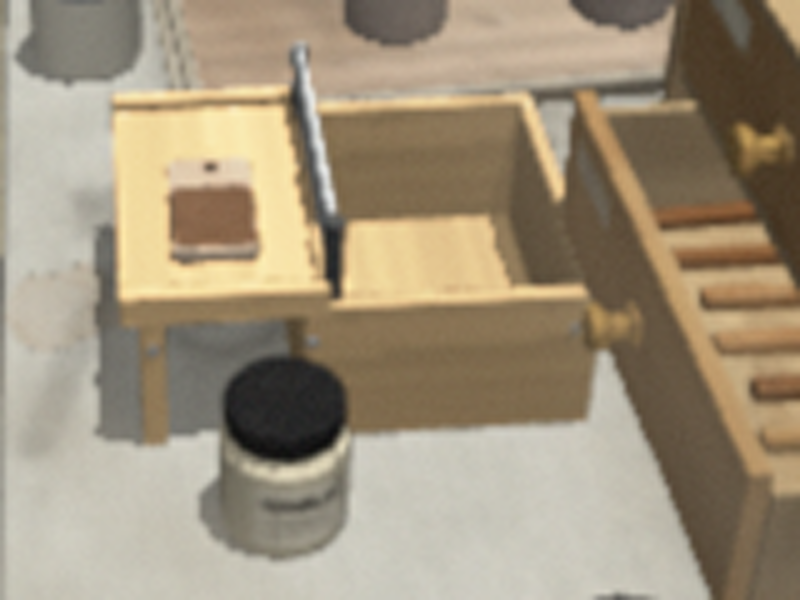

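```bash
cat > h.py <<'E'
import numpy as np
from cell import *
def ray(n,u,v):
    c=calibration(n); R=np.array(c["R"]);t=np.array(c["t"])
    d=R.T@np.array([(u-c["cx"])/c["fx"],(v-c["cy"])/c["fy"],1]); return -R.T@t,d
def onz(n,u,v,z):
    o,d=ray(n,u,v); return o+d*(z-o[2])/d[2]
def S(x,y,z): return onz("scene",260+x/5,125+y/4.8,z)
def D(x,y,z): return onz("side",270+x/5,175+y/5,z)
E
python3 - <<'E'
from h import *
np.set_printoptions(precision=4,suppress=True)
for n,p in dict(FL=(437,415,.091),FR=(606,217,.091),farR=(263,75,.08),farL=(70,240,.08),t1=(395,277,.093),t2=(470,195,.093),t3=(533,232,.093),t4=(462,307,.093)).items(): print("S",n,S(*p))
for n,p in dict(FL=(113,95,.091),FR=(122,300,.091),farR=(588,290,.08),farL=(530,95,.08),t1=(168,160,.093),t2=(248,160,.093),t3=(257,252,.093),t4=(172,252,.093)).items(): print("D",n,D(*p))
# flap top
print(S(275,280,.1215),S(440,120,.1215)); print(D(300,60,.1215),D(333,215,.1215))
E
python3 - <<'E'
import cv2
a=cv2.imread("pics/side0.png")[190:260,285:395]; cv2.imwrite("pics/c3.png",cv2.resize(a,None,fx=7,fy=7,interpolation=cv2.INTER_CUBIC))
E
```

```text
S FL [ 0.4237 -0.0424  0.091 ]
S FR [ 0.4223 -0.2023  0.091 ]
S farR [ 0.6333 -0.2076  0.08  ]
S farL [ 0.6403 -0.0474  0.08  ]
S t1 [ 0.486  -0.1057  0.093 ]
S t2 [ 0.4858 -0.1763  0.093 ]
S t3 [ 0.4463 -0.1706  0.093 ]
S t4 [ 0.4488 -0.1064  0.093 ]
D FL [ 0.4269 -0.0471  0.091 ]
D FR [ 0.4238 -0.2092  0.091 ]
D farR [ 0.6314 -0.21    0.08  ]
D farL [ 0.6421 -0.0524  0.08  ]
D t1 [ 0.4507 -0.1095  0.093 ]
D t2 [ 0.4889 -0.1133  0.093 ]
D t3 [ 0.4855 -0.1843  0.093 ]
D t4 [ 0.4476 -0.1805  0.093 ]
[ 0.518  -0.0498  0.1215] [ 0.5134 -0.1896  0.1215]
[ 0.5189 -0.0715  0.1215] [ 0.5172 -0.1977  0.1215]
```

View pics/c3.png

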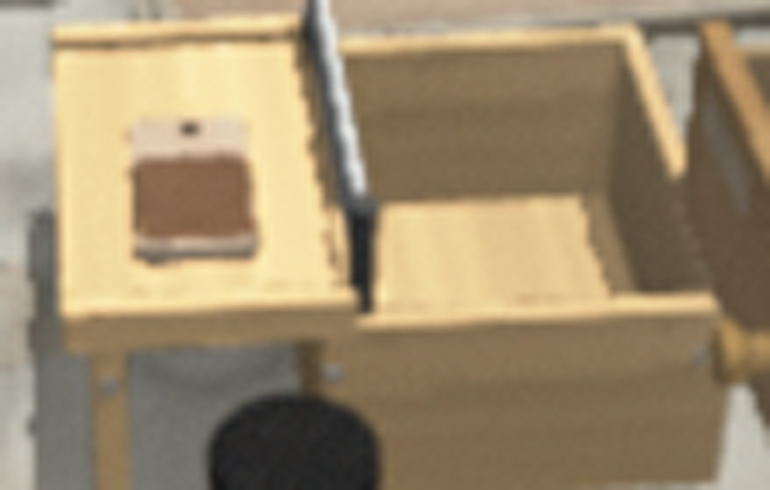

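The reject tile is the brown/pink one on the shelf: about (353,177) in scene, (312,217) in side, lying flat with its length across the path. The other two candidates, the yellow look-alikes at scene (392,152) and (209,311), are on the bench or tray, so I'll leave them alone. The enlarged crops confirm this.

The bin origin is near (0.512, -0.145) with yaw about -0.025, and the tile is at bin (-44, 0) mm. The plan is to turn the jaws to about 29° from world x. The left finger then leads by about 86 mm onto the flap, while the right finger follows behind the tile.

```bash
python3 -m crank '[[[0,0,0.175],[0.028,0.039,0],0.085],[[0,0,0.175],[0.028,0.039,0],0.085],[[0,0,0.175],[0.028,0.039,0],0.085],[[0,0,0.175],[0.028,0.039,0],0.085],[[0,0,0.175],[0.028,0.039,0],0.085]]'; python3 -m crank '[[[0,0,0.175],[0.028,0.039,0],0.085],[[0,0,0.175],[0.028,0.039,0],0.085],[[0,0,0.175],[0.028,0.039,0],0.085],[[0,0,0],[0,0,0],0.085]]'; python3 - <<'E'
from h import *
from scipy.spatial.transform import Rotation as Ro
o=get_obs(); R=Ro.from_rotvec(o["orientation"]).as_matrix(); print(o["position"],R,np.degrees(np.arctan2(R[1,1],R[0,1])))
E
```

```text
time: 0.72
position: [0.3032, -0.299, 0.2258]
orientation: [-2.577, -1.783, 0.003]
wrist_force: [1.5, 0.5, 0.8]
opening: 0.0848
time: 1.23
position: [0.3896, -0.1747, 0.2238]
orientation: [-1.997, -2.413, 0.005]
wrist_force: [-0.5, -0.3, 0.8]
opening: 0.0849
[ 0.38963826 -0.17472888  0.22383842] [[-0.18690386  0.98233344 -0.00937879]
 [ 0.98236433  0.18694346  0.00353159]
 [ 0.0052225  -0.00855332 -0.99994978]] 10.774860156459834
```

```bash
python3 -m crank '[[[-0.002,-0.005,0.156],[0.025,0.031,-0.02],0.085],[[-0.0015,-0.0045,0.156],[0.025,0.031,-0.02],0.085],[[0,0,0],[0,0,0],0.085]]'; python3 - <<'E'
from h import *
import cv2
from scipy.spatial.transform import Rotation as Ro
o=get_obs(); R=Ro.from_rotvec(o["orientation"]).as_matrix(); print(o["position"],R,np.degrees(np.arctan2(R[1,1],R[0,1])),o["wrist_force"])
w=camera("wrist"); s=camera("scene"); d=camera("side")
cv2.imwrite("pics/w1.png",w[:,:,::-1]);cv2.imwrite("pics/s1.png",s[:,:,::-1])
cv2.imwrite("pics/d1.png",cv2.resize(d[130:310,230:450,::-1],None,fx=3.3,fy=3.3,interpolation=cv2.INTER_CUBIC))
np.save("w1pose.npy",np.r_[o["position"],o["orientation"]])
E
```

```text
time: 1.6
position: [0.4397, -0.1133, 0.1819]
orientation: [1.598, 2.704, -0.005]
wrist_force: [0.3, -0.1, -0.8]
opening: 0.085
[ 0.43969893 -0.11331305  0.18186544] [[-0.48255843  0.87586285 -0.00127935]
 [ 0.87586085  0.48255251 -0.00329295]
 [-0.00226682 -0.00270957 -0.99999376]] 28.852359757169108 [ 0.31005418 -0.07071614 -0.7697192 ]
```

View pics/w1.png

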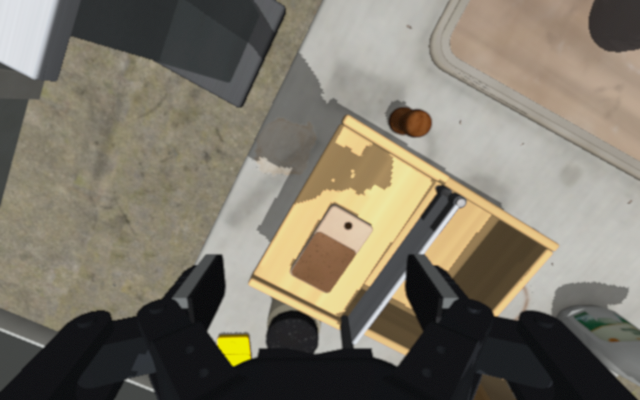

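View pics/d1.png

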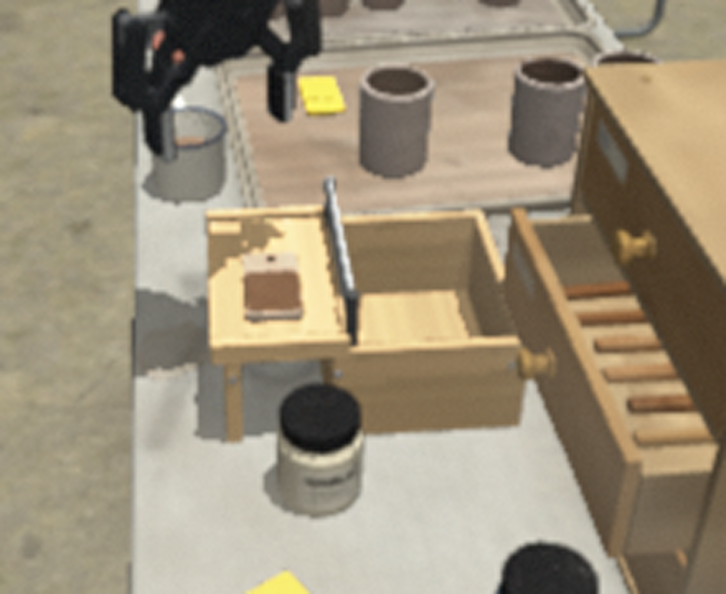

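View pics/s1.png

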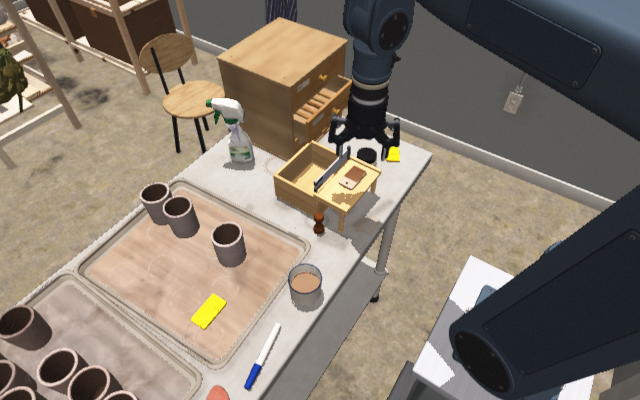

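```bash
cat >> h.py <<'E'
from scipy.spatial.transform import Rotation as Ro
def W(u,v,z,pose):
    c=calibration("wrist"); M=np.array(c["mount"]); R=Ro.from_rotvec(pose[3:]).as_matrix()
    d=R@M[:3,:3]@np.array([(u-c["cx"])/c["fx"],(v-c["cy"])/c["fy"],1]); o=R@M[:3,3]+pose[:3]
    return o+d*(z-o[2])/d[2]
def Wp(p):
    c=calibration("wrist"); M=np.linalg.inv(np.array(c["mount"])); q=M[:3,:3]@p+M[:3,3]
    return c["fx"]*q[0]/q[2]+c["cx"],c["fy"]*q[1]/q[2]+c["cy"]
E
python3 - <<'E'
from h import *
np.set_printoptions(precision=4,suppress=True)
p=np.load("w1pose.npy")
for n,q in dict(t1=(335,205,.093),t2=(372,228,.093),t3=(328,292,.093),t4=(291,270,.093),FL=(346,115,.091),FR=(250,280,.091),farL=(558,245,.08),hinge=(462,201,.1215),flfree=(357,340,.1215),post=(347,322,.123),edgeL=(436,181,.085),edgeR=(339,314,.085)).items(): print(n,W(*q,p))
for z in(0,-.013):
  for y in (-.0425,-.057,.0425,.057):
    print(z,y,[np.round(Wp(np.array([x,y,z])),0) for x in(-.011,.011)])
import cv2
a=cv2.imread("pics/w1.png")[100:360,170:570]; cv2.imwrite("pics/w1c.png",cv2.resize(a,None,fx=2,fy=2,interpolation=cv2.INTER_CUBIC))
E
```

```text
t1 [ 0.4515 -0.1051  0.093 ]
t2 [ 0.487  -0.1075  0.093 ]
t3 [ 0.4851 -0.1755  0.093 ]
t4 [ 0.4477 -0.1721  0.093 ]
FL [ 0.4248 -0.0425  0.091 ]
FR [ 0.4219 -0.1986  0.091 ]
farL [ 0.6394 -0.0471  0.08  ]
hinge [ 0.5198 -0.0538  0.1215]
flfree [ 0.5164 -0.1865  0.1215]
post [ 0.5002 -0.1749  0.123 ]
edgeL [ 0.513  -0.0513  0.085 ]
edgeR [ 0.5079 -0.195   0.085 ]
0 -0.0425 [array([235., 280.]), array([232., 241.])]
0 -0.057 [array([207., 280.]), array([203., 241.])]
0 0.0425 [array([399., 280.]), array([403., 241.])]
0 0.057 [array([427., 280.]), array([432., 241.])]
-0.013 -0.0425 [array([228., 294.]), array([224., 252.])]
-0.013 -0.057 [array([198., 294.]), array([193., 252.])]
-0.013 0.0425 [array([406., 294.]), array([410., 252.])]
-0.013 0.057 [array([437., 294.]), array([442., 252.])]
```

View pics/w1c.png

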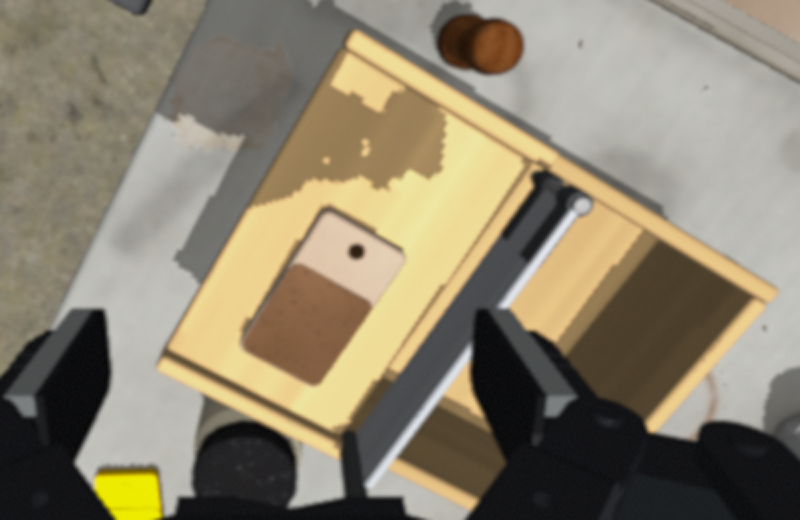

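Wrist view: the tile centre is at about (332,248), which is bin (-44, +3) mm. The fingertips project where they should for 13 mm behind the TCP. I'll go down with the leading finger over the bare left part of the shelf and find the shelf height by touch.

```bash
python3 -m crank '[[[0,0,0],[0,0.005,-0.035],0.085],[[0,0,0],[0,0,-0.035],0.085],[[0,0,0],[0,0,-0.03],0.085],[[0,0,0],[0,0,0],0.085]]'; python3 - <<'E'
from h import *
import cv2
o=get_obs(); print(o["position"],o["wrist_force"])
d=camera("side");w=camera("wrist")
cv2.imwrite("pics/d2.png",cv2.resize(d[130:280,250:400,::-1],None,fx=4,fy=4,interpolation=cv2.INTER_CUBIC))
cv2.imwrite("pics/w2.png",w[:,:,::-1])
E
```

```text
time: 2.25
position: [0.4402, -0.1172, 0.0867]
orientation: [1.616, 2.678, -0.007]
wrist_force: [-0.1, -0.7, -0.3]
opening: 0.0851
[ 0.44018639 -0.11717094  0.08671338] [-0.07834977 -0.71304671 -0.31369252]
```

View pics/d2.png

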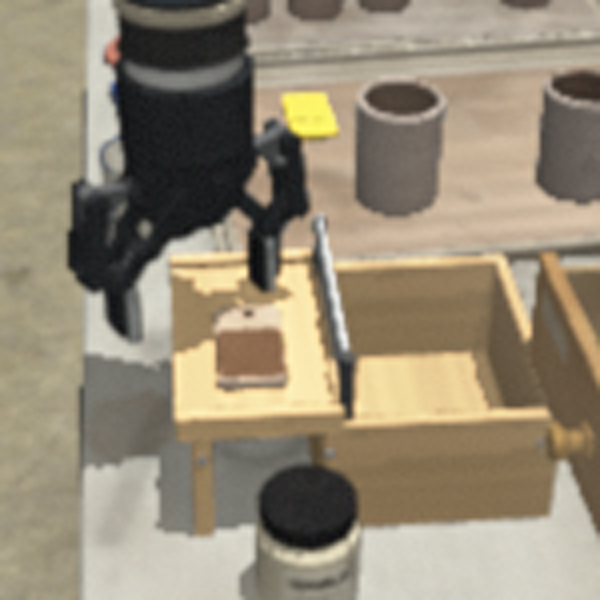

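View pics/w2.png

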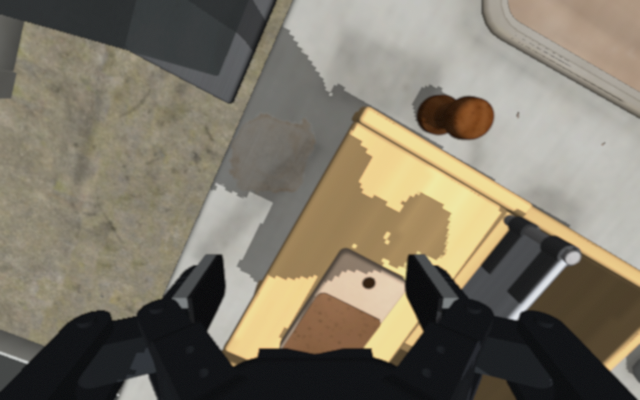

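```bash
python3 -m crank '[[[0,0,0.015],[0,0.010,0],0.085],[[0,0,0],[0,0,0],0.085],[[0,0,0],[0,0,-0.006],0.085],[[0,0,0],[0,0,0],0.085]]'; python3 -m crank '[[[0,0,0],[0,0,-0.003],0.085],[[0,0,0],[0,0,0],0.085]]';python3 -m crank '[[[0,0,0],[0,0,-0.003],0.085],[[0,0,0],[0,0,0],0.085]]'
```

```text
time: 2.85
position: [0.446, -0.1088, 0.0887]
orientation: [1.587, 2.678, -0.003]
wrist_force: [-0.8, -0.2, 0.1]
opening: 0.0853
time: 3.1
position: [0.4459, -0.1087, 0.0854]
orientation: [1.587, 2.679, -0.003]
wrist_force: [-0.1, 0.5, 0.5]
opening: 0.0847
time: 3.35
position: [0.4457, -0.1087, 0.0819]
orientation: [1.587, 2.679, -0.004]
wrist_force: [0.1, -0.2, -1.0]
opening: 0.0851
```

```bash
cat > st.py <<'E'
from h import *
np.set_printoptions(precision=4,suppress=True)
O=np.array([.512,-.143]);yaw=-.025
c,s=np.cos(yaw),np.sin(yaw)
o=get_obs(); R=Ro.from_rotvec(o["orientation"]).as_matrix(); P=o["position"]
print(o["time"],P,"F",o["wrist_force"],"z",R[:,2],"yang",np.degrees(np.arctan2(R[1,1],R[0,1])))
def b(p): d=p[:2]-O; return np.round(1000*np.r_[c*d[0]+s*d[1],-s*d[0]+c*d[1],p[2]],1)
for n,q in dict(Alead=(-.011,.057,-.0135),Alead2=(.011,.057,-.0135),A=(0,.0497,-.0135),B=(0,-.0497,-.0135),Blead=(-.011,-.0425,-.0135)).items(): print(n,b(P+R@np.array(q)))
E
python3 st.py
```

```text
3.35 [ 0.4457 -0.1087  0.0819] F [ 0.0592 -0.1749 -1.0065] z [ 0.0226 -0.0161 -0.9996] yang 28.724776726896906
Alead [-12.7  51.9  96.3]
Alead2 [-23.7  71.   95.8]
A [-24.5  57.8  96. ]
B [-110.4    7.9   94.8]
Blead [-98.7   2.   95.1]
```

```bash
python3 -m crank '[[[0.016,0.0226,0],[0,0,0],0.085],[[0,0,0],[0,0,0],0.085]]'; python3 st.py; python3 -m crank '[[[0,0,0],[0,0,-0.003],0.085],[[0,0,0],[0,0,0],0.085]]'; python3 st.py
```

```text
time: 3.6
position: [0.4458, -0.1088, 0.082]
orientation: [-1.6, -2.702, -0.0]
wrist_force: [0.0, 0.8, -0.3]
opening: 0.0847
3.6 [ 0.4458 -0.1088  0.082 ] F [ 0.0222  0.7655 -0.312 ] z [-0.0012  0.0008 -1.    ] yang 28.713996723004506
Alead [-12.2  51.6  95.4]
Alead2 [-23.3  70.7  95.4]
A [-24.   57.5  95.4]
B [-110.     7.6   95.5]
Blead [-98.2   1.7  95.5]
time: 3.85
position: [0.4459, -0.1089, 0.0787]
orientation: [-1.601, -2.701, -0.0]
wrist_force: [-0.1, 0.1, -0.4]
opening: 0.0851
3.85 [ 0.4459 -0.1089  0.0787] F [-0.0571  0.0967 -0.407 ] z [-0.0015  0.001  -1.    ] yang 28.70278324136328
Alead [-12.1  51.5  92.1]
Alead2 [-23.1  70.5  92.2]
A [-23.9  57.3  92.1]
B [-109.9    7.4   92.2]
Blead [-98.1   1.5  92.2]
```

Now I'll probe downwards in 2 mm steps for contact with the shelf.

```bash
for i in 1; do python3 -m crank '[[[0,0,0],[0,0,-0.003],0.085],[[0,0,0],[0,0,0],0.085]]'; python3 -m crank '[[[0,0,0],[0,0,-0.002],0.085],[[0,0,0],[0,0,0],0.085]]'; done; python3 st.py
```

```text
time: 4.1
position: [0.4458, -0.1088, 0.0754]
orientation: [-1.6, -2.701, -0.0]
wrist_force: [0.6, 1.3, 0.7]
opening: 0.0852
time: 4.35
position: [0.4457, -0.1088, 0.0733]
orientation: [-1.6, -2.701, -0.0]
wrist_force: [0.4, 0.2, -0.3]
opening: 0.085
4.35 [ 0.4457 -0.1088  0.0733] F [ 0.4044  0.1584 -0.3144] z [-0.0016  0.001  -1.    ] yang 28.71454652965644
Alead [-12.3  51.7  86.7]
Alead2 [-23.3  70.7  86.8]
A [-24.1  57.5  86.7]
B [-110.1    7.6   86.8]
Blead [-98.3   1.7  86.8]
```

```bash
python3 -m crank '[[[0,0,0],[0,0,-0.002],0.085],[[0,0,0],[0,0,0],0.085]]'; python3 st.py; python3 - <<'E'
from h import *
import cv2
d=camera("side")
cv2.imwrite("pics/d3.png",cv2.resize(d[160:260,270:370,::-1],None,fx=6,fy=6,interpolation=cv2.INTER_CUBIC))
E
```

```text
time: 4.6
position: [0.4463, -0.1089, 0.0722]
orientation: [-1.601, -2.703, -0.001]
wrist_force: [0.2, -1.0, -0.1]
opening: 0.0851
4.6 [ 0.4463 -0.1089  0.0722] F [ 0.1992 -0.973  -0.1137] z [ 0.0001  0.0006 -1.    ] yang 28.716928729737884
Alead [-11.7  51.5  85.7]
Alead2 [-22.7  70.5  85.7]
A [-23.5  57.4  85.7]
B [-109.5    7.4   85.7]
Blead [-97.7   1.5  85.7]
```

View pics/d3.png

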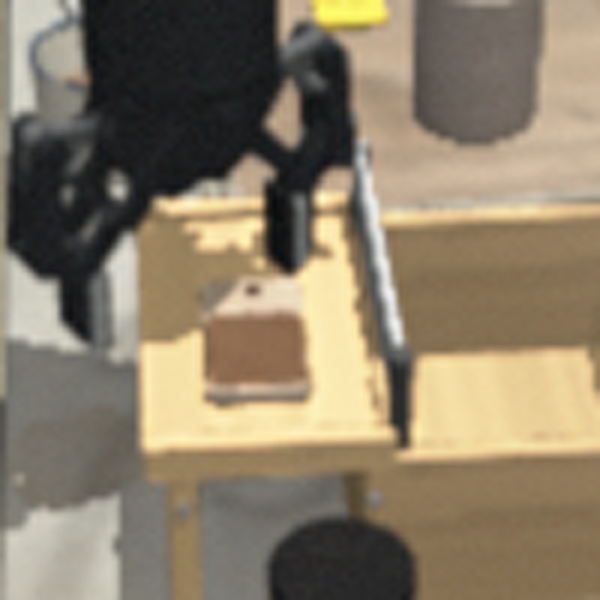

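The tip is at or very near shelf height, since the last 2 mm step only went 1 mm. I'll raise it 2.5 mm and advance along the bin's x, with the leading finger going onto the flap first.

```bash
python3 -m crank '[[[0,0,0],[0,0,0.0025],0.085],[[0,0,0],[0.01,0,0],0.085],[[0,0,0],[0.01,0,0],0.085],[[0,0,0],[0.01,0,0],0.085],[[0,0,0],[0,0,0],0.085]]'; python3 st.py; python3 - <<'E'
from h import *
import cv2
d=camera("side");w=camera("wrist")
cv2.imwrite("pics/d4.png",cv2.resize(d[160:260,270:370,::-1],None,fx=6,fy=6,interpolation=cv2.INTER_CUBIC))
cv2.imwrite("pics/w4.png",w[:,:,::-1])
E
```

```text
time: 5.28
position: [0.4781, -0.1089, 0.074]
orientation: [-1.6, -2.702, 0.0]
wrist_force: [-0.6, -0.9, 0.6]
opening: 0.0851
5.275 [ 0.4781 -0.1089  0.074 ] F [-0.6344 -0.9246  0.5668] z [-0.0015  0.0007 -1.    ] yang 28.719605259377545
Alead [20.1 52.4 87.5]
Alead2 [ 9.1 71.4 87.5]
A [ 8.3 58.2 87.5]
B [-77.6   8.3  87.6]
Blead [-65.9   2.4  87.6]
```

View pics/d4.png

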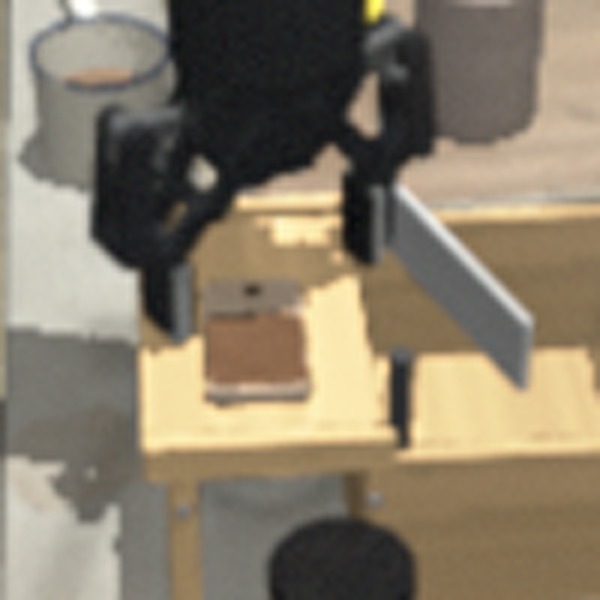

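View pics/w4.png

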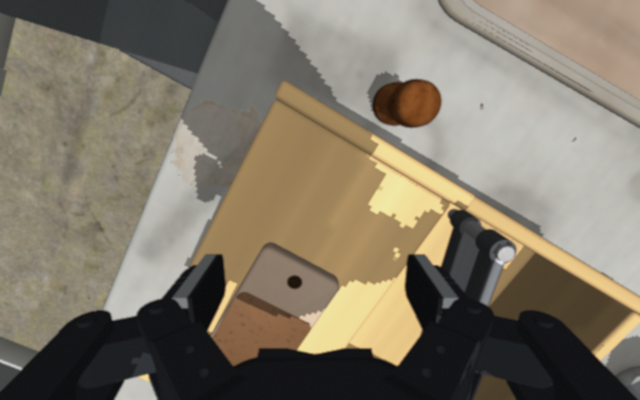

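The flap is well open on the left finger. The right finger stands just behind the tile, level with its middle (side crop (180,335), tile rows 285–395). I'll push on.

```bash
python3 -m crank '[[[0,0,0],[0.008,0,0],0.085],[[0,0,0],[0.008,0,0],0.085],[[0,0,0],[0.008,0,0],0.085],[[0,0,0],[0,0,0],0.085]]'; python3 st.py; python3 - <<'E'
from h import *
import cv2
d=camera("side");w=camera("wrist")
cv2.imwrite("pics/d5.png",cv2.resize(d[160:260,270:400,::-1],None,fx=6,fy=6,interpolation=cv2.INTER_CUBIC))
cv2.imwrite("pics/w5.png",w[:,:,::-1])
E
```

```text
time: 5.88
position: [0.5014, -0.109, 0.0732]
orientation: [-1.6, -2.698, 0.004]
wrist_force: [-1.1, -1.0, 0.1]
opening: 0.0853
5.875 [ 0.5014 -0.109   0.0732] F [-1.131  -0.9659  0.0983] z [-0.0052  0.0003 -1.    ] yang 28.67598323654255
Alead [43.5 52.8 86.4]
Alead2 [32.4 71.8 86.5]
A [31.6 58.6 86.5]
B [-54.3   8.7  86.9]
Blead [-42.6   2.8  86.9]
```

View pics/d5.png

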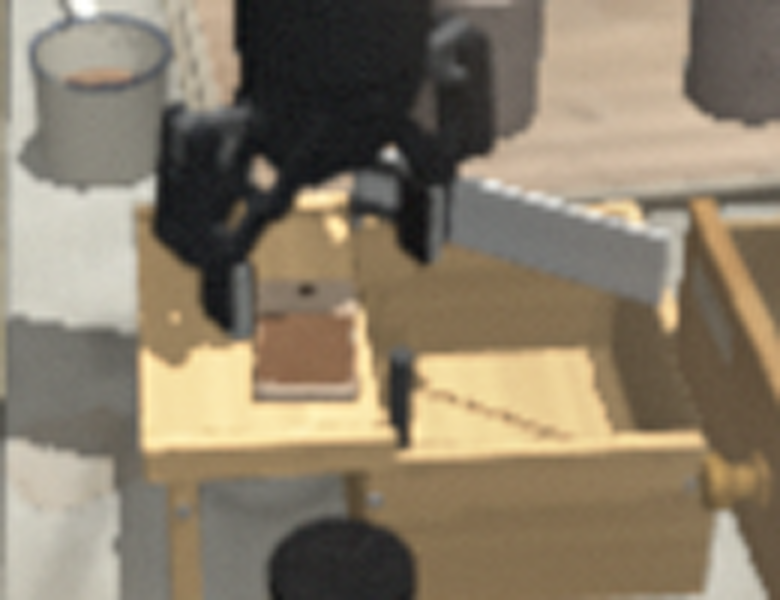

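View pics/w5.png

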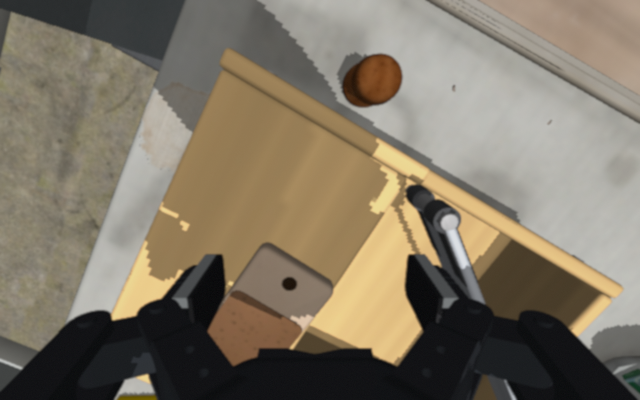

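The tile moves squarely: its front edge is at crop x≈357, still on the shelf, and the flap is held at about 1.1 rad well clear of it. I'll push it over the edge with a small shift right to ease the flap angle.

```bash
python3 -m crank '[[[0,0,0],[0.007,-0.001,0.001],0.085],[[0,0,0],[0.007,-0.001,0],0.085],[[0,0,0],[0.007,-0.001,0],0.085],[[0,0,0],[0.007,-0.001,0],0.085],[[0,0,0],[0,0,0],0.085]]'; python3 st.py; python3 - <<'E'
from h import *
import cv2
d=camera("side");w=camera("wrist")
cv2.imwrite("pics/d6.png",cv2.resize(d[160:260,270:400,::-1],None,fx=6,fy=6,interpolation=cv2.INTER_CUBIC))
cv2.imwrite("pics/w6.png",w[:,:,::-1])
E
```

```text
time: 6.6
position: [0.5316, -0.1134, 0.0746]
orientation: [-1.601, -2.699, 0.003]
wrist_force: [-0.5, -1.6, -0.4]
opening: 0.0848
6.6 [ 0.5316 -0.1134  0.0746] F [-0.468  -1.5807 -0.4057] z [-0.0039  0.0004 -1.    ] yang 28.650449878112738
Alead [73.7 49.1 87.9]
Alead2 [62.7 68.1 88. ]
A [61.9 55.  88. ]
B [-24.1   5.1  88.3]
Blead [-12.4  -0.8  88.2]
```

View pics/d6.png

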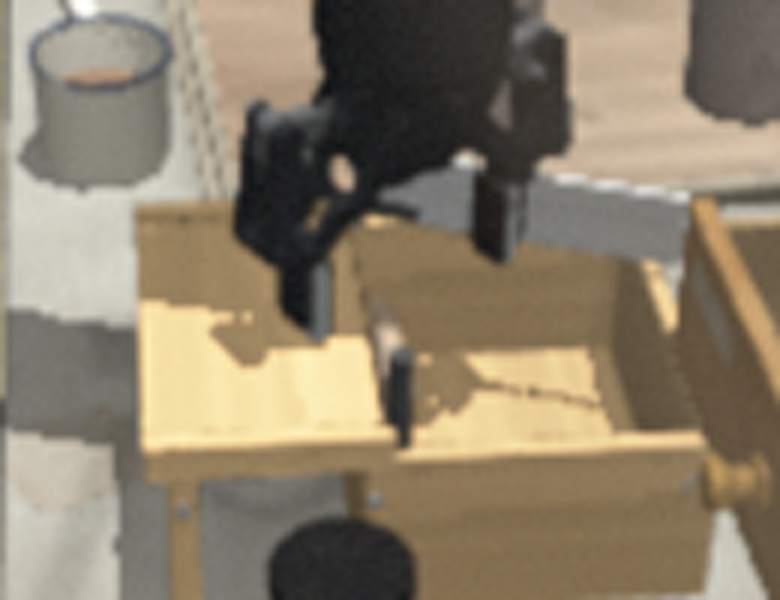

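View pics/w6.png

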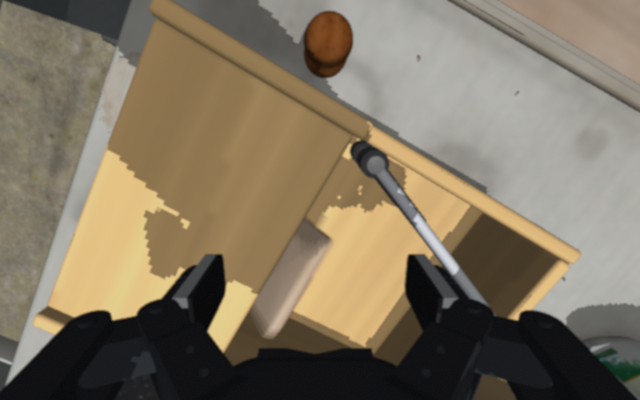

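The tile has gone over the edge and is seen edge-on at wrist (292,280), inside the pit. I'll hold the flap a moment and look again.

```bash
python3 -m crank '[[[0,0,0],[0,0,0],0.085],[[0,0,0],[0,0,0],0.085],[[0,0,0],[0,0,0],0.085]]'; python3 - <<'E'
from h import *
import cv2
d=camera("scene");w=camera("wrist")
cv2.imwrite("pics/s7.png",cv2.resize(d[120:240,260:420,::-1],None,fx=5,fy=5,interpolation=cv2.INTER_CUBIC))
cv2.imwrite("pics/w7.png",w[:,:,::-1])
E
```

```text
time: 7.08
position: [0.5311, -0.1135, 0.0748]
orientation: [-1.602, -2.699, 0.003]
wrist_force: [-0.2, -1.3, -0.1]
opening: 0.0848
```

View pics/s7.png

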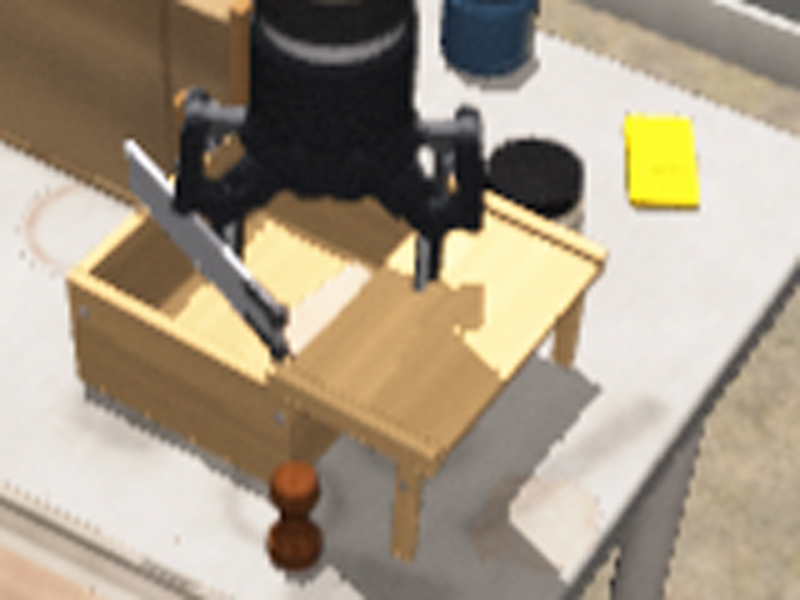

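View pics/w7.png

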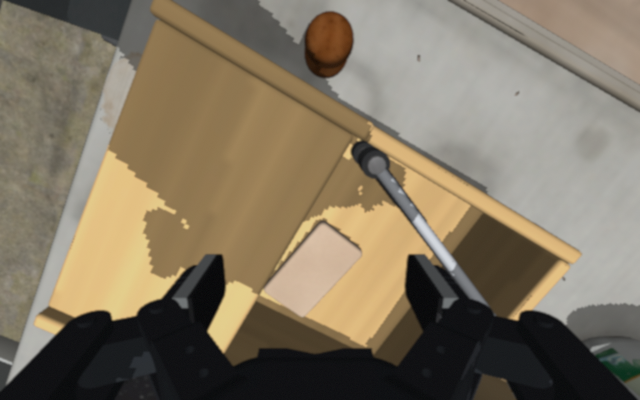

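The tile has flipped and lies flat on the pit floor at wrist (315,270), with the flap still held open. Now I'll draw back along the same path so the flap follows the finger shut.

```bash
python3 -m crank '[[[0,0,0],[-0.02,0.001,0.001],0.085],[[0,0,0],[-0.02,0.001,0],0.085],[[0,0,0],[-0.02,0.001,0],0.085],[[0,0,0],[-0.02,0.001,0],0.085],[[0,0,0],[-0.015,0,0],0.085]]';python3 st.py; python3 -m crank '[[[0,0,0],[-0.015,0,0],0.085],[[0,0,0],[0,0,0.03],0.085],[[0,0,0],[-0.03,0,0.05],0.085],[[0,0,0],[-0.03,0,0.04],0.085],[[0,0,0],[0,0,0],0.085]]'; python3 - <<'E'
from h import *
import cv2
o=get_obs();w=camera("wrist");d=camera("scene");e=camera("side")
cv2.imwrite("pics/s8.png",cv2.resize(d[120:320,200:440,::-1],None,fx=3,fy=3,interpolation=cv2.INTER_CUBIC))
cv2.imwrite("pics/d8.png",cv2.resize(e[150:330,250:450,::-1],None,fx=3,fy=3,interpolation=cv2.INTER_CUBIC))
cv2.imwrite("pics/w8.png",w[:,:,::-1])
np.save("w8pose.npy",np.r_[o["position"],o["orientation"]])
E
```

```text
time: 7.8
position: [0.4349, -0.1079, 0.0766]
orientation: [-1.599, -2.702, -0.003]
wrist_force: [1.0, -0.3, 0.5]
opening: 0.0846
7.8 [ 0.4349 -0.1079  0.0766] F [ 0.9827 -0.3316  0.4842] z [-0.0006  0.0028 -1.    ] yang 28.756773023622348
Alead [-23.1  52.2  90.1]
Alead2 [-34.2  71.2  90.1]
A [-35.   58.1  90.1]
B [-120.9    8.1   90. ]
Blead [-109.1    2.2   90. ]
time: 8.43
position: [0.3553, -0.1048, 0.199]
orientation: [-1.595, -2.701, -0.01]
wrist_force: [1.0, -0.1, -0.0]
opening: 0.0848
```

View pics/s8.png

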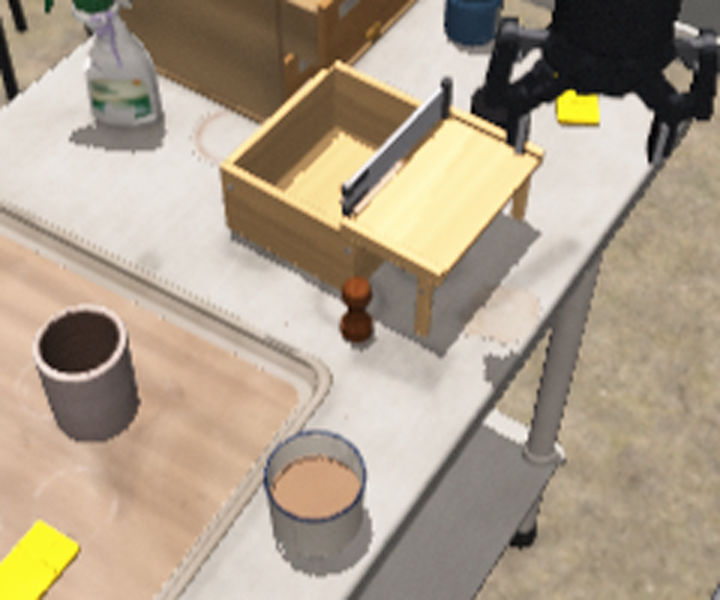

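View pics/d8.png

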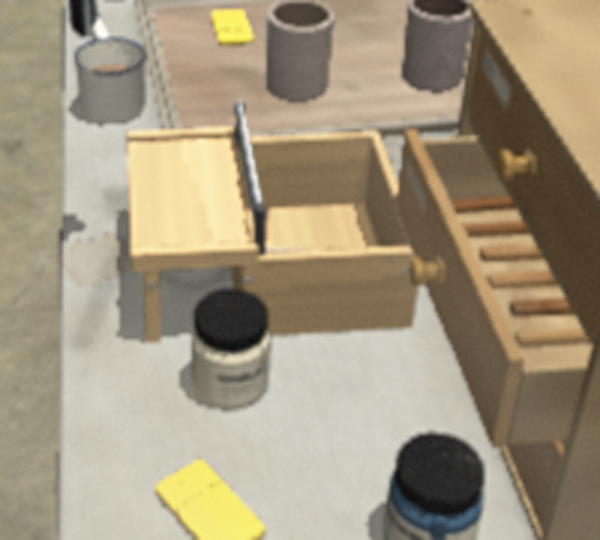

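View pics/w8.png

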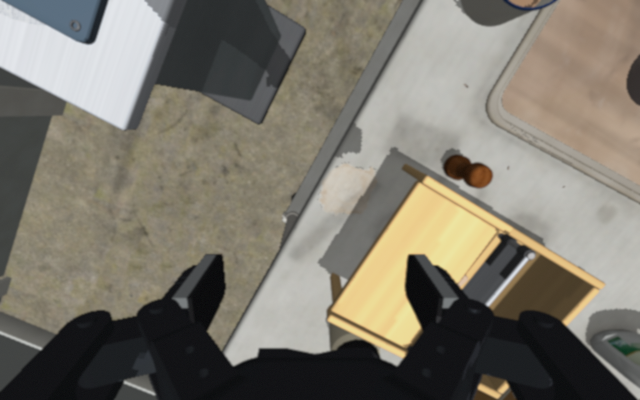

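The flap is shut and matches its starting pixels: (330,185) to (337,219) in side. The shelf is empty, and the jar, stamp and cup stand where they were. I'm handing in.

```bash
python3 -m crank '[[[0,0,0],[0,0,0],0.085],[[0,0,0],[0,0,0],0.085]]'; python3 -c "
from cell import *
print(finish_job())"
```

```text
time: 8.82
position: [0.354, -0.1032, 0.1914]
orientation: [-1.586, -2.691, -0.009]
wrist_force: [0.1, 0.1, 0.3]
opening: 0.0853
the job is handed in; nothing more can be done
None
```

I opened the flap with the left finger to about 1.1–1.3 rad (estimated from pictures and finger geometry). While it stayed open, I pushed the tile squarely over the edge with the right finger, then drew back. The job was handed in at 8.8 s.

- **Tile:** while the flap was held open, the wrist picture showed it lying flat, flipped over, on the pit floor. The last pictures show an empty shelf, but the tile itself was hidden behind the flap and walls in those views.
- **Flap:** its pixels match the starting ones, so it is shut.
- **Bystanders:** the jar, stamp and cup stand where they were by eye, and the gripper is clear at z ≈ 0.19 m with about 0 N on the wrist.
- **Disagreements:** the scene and side cameras differed by up to about 7 mm in y, so I averaged them and refined with the wrist camera. Shelf contact during the downward probe was not clear in the force reading; I took it from a step that fell short. The arm also drifted or tilted slightly on some steps; I corrected the one large tilt before the push.

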